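Snap the food box lid shut all round

TASK

The lid of the food box lies on the box but its blue rim is still up on all four sides. With the fingertips, press the rim down one side after another, all the way round, until all four sections have clicked shut and stay down. Do not pick up, tip or push away the box, and leave the things around it where they stand.

Things in the scene. Friction and masses are not known exactly. Their poses are not given: they have to be found in the camera images.
- food_box: Clear food box, pepper slices inside, lid with blue rim; 140 mm along its x, 190 along its y, 68 high with the lid shut; 0.6 to 1 kg, loose on the worktop. Origin: centre of the underside, z up. The lid's middle is a clear fixed panel, 88 x 138 mm, top at 65 mm. Round it four stiff blue rim sections, 26 mm deep, hinged at their inner edge; front and back ones 190 mm long, left and right 86 mm.
- rim_front_pad (a point): Centre of the small white pad (10 x 30 mm) on top of the front rim section, along the long side on the box's -x side (nearest the robot): the place to press. At mid-length, 16 mm out from the hinge line, 10 mm in from the outer edge. About 73 mm above the worktop while up, 68 mm when shut. Its own -x axis points outward from the box.
- rim_front (a joint): Hinge of the front rim section: 0 = sprung fully up (outer edge about 8 mm high of shut), 0.32 rad = snapped shut, level. It snaps: let go before about 0.18 rad it springs back up; past that it pulls itself shut and stays. About 7 N straight down on the white pad pushes it over; pressing at the hinge line does not.
- rim_back_pad (a point): Centre of the small white pad (10 x 30 mm) on top of the back rim section, along the long side on the box's +x side (farthest from the robot): the place to press. At mid-length, 16 mm out from the hinge line, 10 mm in from the outer edge. About 73 mm above the worktop while up, 68 mm when shut. Its own -x axis points outward from the box.
- rim_back (a joint): Hinge of the back rim section: 0 = sprung fully up (outer edge about 8 mm high of shut), 0.32 rad = snapped shut, level. It snaps: let go before about 0.18 rad it springs back up; past that it pulls itself shut and stays. About 7 N straight down on the white pad pushes it over; pressing at the hinge line does not.
- rim_right_pad (a point): Centre of the small white pad (10 x 30 mm) on top of the right rim section, along the short side on the box's -y side (to the robot's right): the place to press. At mid-length, 16 mm out from the hinge line, 10 mm in from the outer edge. About 73 mm above the worktop while up, 68 mm when shut. Its own -x axis points outward from the box.
- rim_right (a joint): Hinge of the right rim section: 0 = sprung fully up (outer edge about 8 mm high of shut), 0.32 rad = snapped shut, level. It snaps: let go before about 0.18 rad it springs back up; past that it pulls itself shut and stays. About 7 N straight down on the white pad pushes it over; pressing at the hinge line does not.
- rim_left_pad (a point): Centre of the small white pad (10 x 30 mm) on top of the left rim section, along the short side on the box's +y side (to the robot's left): the place to press. At mid-length, 16 mm out from the hinge line, 10 mm in from the outer edge. About 73 mm above the worktop while up, 68 mm when shut. Its own -x axis points outward from the box.
- rim_left (a joint): Hinge of the left rim section: 0 = sprung fully up (outer edge about 8 mm high of shut), 0.32 rad = snapped shut, level. It snaps: let go before about 0.18 rad it springs back up; past that it pulls itself shut and stays. About 7 N straight down on the white pad pushes it over; pressing at the hinge line does not.
- garlic: Bystander: a pale garlic bulb, 56 mm wide and high. Origin at the centre of its underside.
- tomato_tin: Bystander: a low round green food tin, 75 mm wide, 58 mm high. Origin at the centre of its underside.
- salt_shaker: Bystander: a salt shaker with grey cap, 44 mm wide, 90 mm high. Origin at the centre of its underside.
- red_pepper: Bystander: a red pepper, about 91 mm wide, 103 mm high. Origin at the centre of its underside.
- green_pepper: Bystander: a green pepper, about 85 mm wide and high. Origin at the centre of its underside.
- mug: Bystander: a white spotted mug, 82 mm wide (114 mm with its handle), 91 mm high. Origin at the centre of its underside.
- spice_jar: Bystander: a spice jar with a red cap, 45 mm wide, 106 mm high. Origin at the centre of its underside.

How it is judged:
At the end, for the whole second after the job is handed in: All four rim sections are snapped shut (each hinge past 0.27 of 0.32 rad); the box stands upright (within 0.05 rad), at rest, within 30 mm of where it started (value of joint each of rim_front, rim_back, rim_right, rim_left above 0.27 rad and distance of food_box from where it was at the start of the episode below 0.03 m and angle between food_box's own z axis and vertical below 0.05 rad and linear speed of food_box below 0.01 m/s); the robot touches nothing.
It fails at once if the food box is lifted more than 12 mm or tipped more than 0.15 rad (height (world z) of food_box above 0.012 m or angle between food_box's own z axis and vertical above 0.15 rad).
It fails at once if the food box is pushed more than 40 mm away (distance of food_box from where it was at the start of the episode above 0.04 m).
It fails at once if a thing standing around the box is moved more than 30 mm (distance of any of garlic, tomato_tin, salt_shaker, red_pepper, green_pepper, mug, spice_jar from where it was at the start of the episode above 0.03 m).
It also fails if it takes over 48 s, if anything falls off the work surface, if the arm or the gripper's body presses on something with over 40 N, if the wrist force passes 120 N, or if a joint passes its speed limit or range.

ROBOT

A 6-joint arm with a two-finger parallel gripper is mounted at the origin on a cart in front of the work surface, level with it; the furniture and walls round the work are solid. World frame = base frame: x ahead of the robot, y to its left, z up, the work surface at z = 0. Lengths are in m, angles in rad, forces in N, time in s.
With the tool pointing down it reaches from about 0.35 to 0.975 m from the base axis. Payload 4.9 kg.
Tool frame: the origin (TCP) lies at the very end of the fingers, on their centre line; the grasp point (between the pads) lies 19 mm behind it; z points along the fingers, y is the line along which they close (so a half turn about z gives the same grasp; the last joint's range is limited). The gripper opens to 85 mm and grips with 20 to 120 N. Pads are 22 mm wide; open, the fingers measure 114 mm over their backs; the gripper's body (76 mm by 85 mm) begins 54 mm behind the grasp point. The pads swing forward as they close: fully open they stand 13 mm farther back than shut.
Start: joints at [-1.292, 0.053, 1.613, -0, 1.476, -0.119], TCP at [0.242, -0.576, 0.231] pointing down, gripper open.
Joint ranges: [-3.01, 3.01], [-1.01, 2.22], [0.06, 2.58], [-1.02, 4.17], [0.09, 2.62], [-3.14, 3.14]. Speed limits (rad/s): [2.57, 2.57, 3.14, 3.14, 3.14, 3.14].

INTERFACE

Orientations are given as a rotation vector (axis times angle).
In Python, from station import ctrl gives the robot as it stands.
- The arm moves only by the tool jog_arm, never from a script. Its argument "plan" is a list of rows, each a list of 7 numbers: the shift along the tool's x, y, z in units of 0.02 m (1.0 is 0.02 m), then the turn, a rotation vector about the tool's x, y, z in units of 45 degrees (1.0 is 45 degrees), then the opening, from -1 (shut) to 1 (fully open). A call has 1 to 8 rows; each row shifts and turns the commanded pose from where the row before left it, along the tool's axes as they then stand; what a row does not reach is not made up. A row lasts 1/10 s, in which the tool goes at most 50 mm and 8.59 degrees, less where a joint would pass 70% of its speed; a pose out of reach is approached as far as the arm can. A call with a number of a shift or a turn outside -1 to 1 is refused whole. A call with a gripper value outside its range is refused whole. The fingers move at their own pace and stop on an object; "grip_force" is the grip in N (left out, the last holds). Time passes only in rows, so rows that do not move let the fingers close. It gives the time, the measured TCP pose, the force, the opening and the grip force at its end, in the units of the state.
- ctrl.get_obs(): the state, without advancing time (a new reading comes with each control period).
- ctrl.get_image(name): name is "side" or "top" or "wrist"; returns (picture, depth): 384x512x3 uint8, red, green, blue; 384x512 float32, m along the optical axis (not along the pixel's ray), 0 where there is no reading.
- ctrl.camera_info(name): a dict with "camera_matrix" (3x3 intrinsics, pixels), "rvec" (rotation vector, rad) and "tvec" (3), from world to camera coordinates, as OpenCV has them; the wrist camera has in their place "T_tool_cam" (4x4, takes a point from camera to tool coordinates, whose origin is the TCP and whose axes are the flange's). Camera axes: x right, y down, z forward; pixel columns grow to the right and rows downward; lengths in m; the calibration is good to about 2 mm. A picture is of the moment at which its call begins: read the wrist's pose just before it. camera_info takes no time and is no camera call.
- ctrl.finish_job(): hands the job in; it is judged then, once.
The state is a dict: "t": time; "q": joint angles; "dq": joint speeds; "effort": joint torques, N m; "tool_pos": TCP position; "tool_rot": TCP orientation; "contact_force": force on the tool from outside, world axes, zero at the start; "wrist_torque": the same for the moment, N m; "opening": finger opening in m; "grip_force": force on a finger pad.
Only numpy, scipy, OpenCV 4.12 (cv2) and the standard library are available. Lean on these libraries where they do the work, as an engineer would, in place of code of your own. Each camera call takes 0.05 s, during which the arm holds its last target. There are 200 camera calls.

## Working session

There is one attempt and no reset: what is moved stays moved. The work goes in short steps, Python scripts to look and compute and a tool call to move; the robot and the scene stay as the last step left them, time stands still between calls to the robot, and variables do not carry over. Pictures are saved under pics/ and viewed, at most 10 in all, crops included, and the job is handed in when it is done.

Besides the shell and the picture viewer there is one more tool, called after ">>>" as name([rows], argument=value, ...), one row to a line, values as JSON. jog_arm: Moves the arm, as the interface text tells. Shifts and turns lie within -1 to 1; 1 stands for 0.02 m of shift or 45 degrees of turn. Its arguments: {"type":"object","properties":{"plan":{"type":"array"},"grip_force":{"type":"number"}},"required":["plan"]}

```bash
mkdir -p pics
cat > h.py <<'E'
import numpy as np, cv2
from station import ctrl
def snap(n,f):
    im,d=ctrl.get_image(n); cv2.imwrite(f'pics/{f}.png',im[:,:,::-1]); np.savez(f'pics/{f}.npz',im=im,d=d); return im,d
def world(n,us,vs,d):
    c=ctrl.camera_info(n);K=np.array(c['camera_matrix']);R=cv2.Rodrigues(np.array(c['rvec'],float))[0];t=np.array(c['tvec'],float).ravel()
    p=np.stack([(us-K[0,2])/K[0,0]*d,(vs-K[1,2])/K[1,1]*d,d],-1)
    return (p-t)@R
E
python3 - <<'E'
from h import *
o=ctrl.get_obs();print(o['t'],o['tool_pos'],o['tool_rot'],o['opening'],o['contact_force'])
a,_=snap('top','top0');b,_=snap('side','side0')
cv2.imwrite('pics/both.png',cv2.resize(np.hstack([a,b])[:,:,::-1],(800,300)))
E
```

```text
0.0 [ 0.24192422 -0.5755856   0.23006621] [-3.07764857e+00 -6.20270797e-01  2.93396896e-04] 0.08535448874300872 [-0.45007242 -0.39731687  0.03549173]
```

View pics/top0.png

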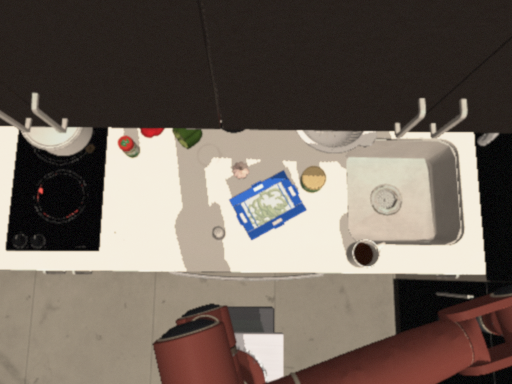

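View pics/side0.png

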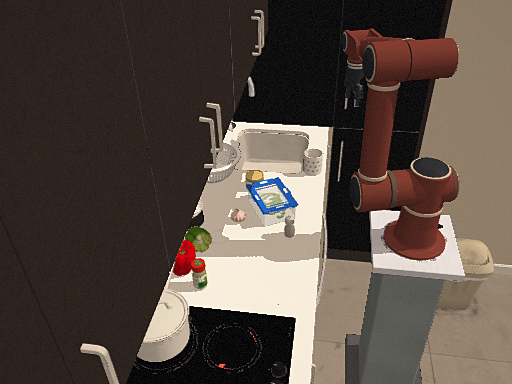

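The top view shows the box at about (267,206), turned by about 25°. The white pads are at roughly (258,187), (292,191), (277,225) and (243,218). The garlic is at (240,170), the tin at (313,179) and the shaker at (218,233). Next I'll measure them.

Run:
```python
from h import *
z=np.load('pics/top0.npz');im=z['im'];d=z['d']
hsv=cv2.cvtColor(im,cv2.COLOR_RGB2HSV)
m=cv2.inRange(hsv,(105,130,60),(130,255,255));m[:150]=0;m[250:]=0
n,l,s,c=cv2.connectedComponentsWithStats(m);k=1+s[1:,4].argmax();print(s[k])
cn=max(cv2.findContours((l==k).astype('uint8'),0,1)[0],key=cv2.contourArea)
full=np.zeros_like(m);cv2.drawContours(full,[cn],-1,255,-1)
vs,us=np.nonzero(l==k);P=world('top',us,vs,d[vs,us]);print('z',np.percentile(P[:,2],[5,50,95]))
c=ctrl.camera_info('top');print(np.array(c['camera_matrix'])[0,0])
def onplane(uv,h):
    R=cv2.Rodrigues(np.array(c['rvec'],float))[0];t=np.array(c['tvec'],float).ravel();K=np.array(c['camera_matrix'])
    r=np.linalg.inv(K)@np.r_[uv,1]@R; o=-t@R; return o+r*(h-o[2])/r[2]
r=cv2.minAreaRect(P[:,:2].astype('float32')*1000);print('rect',r)
w=cv2.inRange(hsv,(0,0,150),(180,70,255))&cv2.erode(full,np.ones((2,2)))
n,l,s,cc=cv2.connectedComponentsWithStats(w)
for i in range(1,n):
    if s[i,4]>8:print(s[i],cc[i],onplane(cc[i],.073))
for nm,uv,h in [('garlic',(240,170),.05),('tin',(313,179),.058),('salt',(218,233),.09),('mug',(364,253),.09)]:
    print(nm,world('top',*[np.array([q]) for q in uv],np.array([d[uv[1],uv[0]]])),onplane(uv,h))
R=cv2.Rodrigues(np.array(c['rvec'],float))[0]
# cabinet edge underside
for u in (230,270,310):print(world('top',np.array([u]),np.array([100]),np.array([d[100,u]])),world('top',np.array([u]),np.array([124]),np.array([d[124,u]])))
v2=np.load('pics/side0.npz');d2=v2['d']
for uv in[(210,120),(225,90),(235,60)]:print('side',world('side',np.array([uv[0]]),np.array([uv[1]]),np.array([d2[uv[1],uv[0]]])))
```

```text
[ 230  172   75   67 1134]
z [0.06654028 0.07235323 0.07818952]
446.70197166653537
rect ((497.9434814453125, -79.36672973632812), (182.01385498046875, 298.05712890625), 47.533180236816406)
[ 241  182   54   47 1360] [267.19632353 204.76029412] [ 0.52907908 -0.10782717  0.073     ]
[253 184  10   7  41] [257.97560976 187.29268293] [ 0.58196743 -0.07980104  0.073     ]
[288 186   8  10  43] [291.53488372 190.81395349] [ 0.57248328 -0.18103299  0.073     ]
[240 213   7  10  42] [242.92857143 217.57142857] [ 0.48964345 -0.03574863  0.073     ]
[272 218  11   8  44] [276.86363636 221.36363636] [ 0.47952716 -0.136789    0.073     ]
garlic [[ 0.64117981 -0.02436742  0.04522736]] [ 0.64006729 -0.0244435   0.05      ]
tin [[ 0.61359326 -0.24911687  0.05501903]] [ 0.61295468 -0.24866471  0.058     ]
salt [[0.4413239  0.03606684 0.09128602]] [0.44143711 0.03614769 0.09      ]
mug [[ 0.39105662 -0.40407548  0.03241804]] [ 0.38833105 -0.38893732  0.09      ]
[[ 0.63189487 -0.01388343  0.63664339]] [[ 0.63298643 -0.00924594  0.50222754]]
[[ 0.63192823 -0.08553967  0.63940264]] [[ 0.63238098 -0.09260659  0.5076655 ]]
[[ 0.63260992 -0.15709902  0.64055065]] [[ 0.63211265 -0.17531189  0.51209425]]
side [[0.60278992 0.40306303 0.65632078]]
side [[0.63051679 0.11569912 0.59609201]]
side [[ 0.62866592 -0.03449104  0.62504753]]
```

Pad spacings come out at 117 and 167 mm, against 120 and 170 expected. So the centre is about (0.531,-0.108) and the yaw about 29.5°. I'll align the tool, close the fingers and travel to the front pad.

>>> jog_arm([
  [0, 0, 0, 0, 0, -0.15, -1],
  [0.96, -0.6, 0, 0, 0, 0, -1],
  [0.96, -0.6, 0, 0, 0, 0, -1],
  [0.96, -0.6, 0, 0, 0, 0, -1],
  [0.96, -0.6, 0, 0, 0, 0, -1],
  [0.96, -0.6, 0, 0, 0, 0, -1],
  [0.96, -0.6, 0, 0, 0, 0, -1],
  [0.96, -0.6, 0, 0, 0, 0, -1],
], grip_force=40)

```text
t: 0.9
tool_pos: [0.3178, -0.4357, 0.2307]
tool_rot: [-3.037, -0.801, 0.0]
contact_force: [-0.4, 0.1, 0.2]
opening: -0.0001
grip_force: 0.0
```

>>> jog_arm([
  [0.96, -0.6, 0, 0, 0, 0, -1],
  [0.96, -0.6, 0, 0, 0, 0, -1],
  [0.96, -0.6, 0, 0, 0, 0, -1],
  [0.96, -0.6, 0, 0, 0, 0, -1],
  [0.96, -0.6, 0, 0, 0, 0, -1],
  [0.96, -0.6, 0, 0, 0, 0, -1],
  [0.96, -0.6, 0, 0, 0, 0, -1],
])

```text
t: 1.6
tool_pos: [0.3933, -0.2964, 0.2308]
tool_rot: [-3.037, -0.801, 0.001]
contact_force: [-0.6, 0.4, -0.7]
opening: 0.0001
grip_force: 0.0
```

>>> jog_arm([
  [0.96, -0.6, 0, 0, 0, 0, -1],
  [0.96, -0.6, 0, 0, 0, 0, -1],
  [0.96, -0.6, 0, 0, 0, 0, -1],
  [0.96, -0.6, 0, 0, 0, 0, -1],
  [0, 0, 0, 0, 0, 0, -1],
  [0, 0, 0, 0, 0, 0, -1],
])

```text
t: 2.2
tool_pos: [0.4361, -0.2178, 0.2309]
tool_rot: [-3.037, -0.802, 0.001]
contact_force: [-0.2, -0.7, 0.1]
opening: -0.0003
grip_force: 0.0
```

```bash
cat >> h.py <<'E'
def pads(f):
    o=ctrl.get_obs();im,d=snap('wrist',f);c=ctrl.camera_info('wrist');K=np.array(c['camera_matrix']);T=np.array(c['T_tool_cam'])
    Tw=np.eye(4);Tw[:3,:3]=cv2.Rodrigues(np.array(o['tool_rot']))[0];Tw[:3,3]=o['tool_pos'];W=Tw@T
    hsv=cv2.cvtColor(im,cv2.COLOR_RGB2HSV)
    b=cv2.inRange(hsv,(105,130,40),(130,255,255))
    w=cv2.inRange(hsv,(0,0,140),(180,70,255))
    n,l,s,cc=cv2.connectedComponentsWithStats(w)
    for i in range(1,n):
        if s[i,4]<60:continue
        ring=cv2.dilate((l==i).astype('uint8'),np.ones((7,7)))-(l==i)
        fr=(b[ring>0]>0).mean()
        if fr<.6: continue
        r=W[:3,:3]@(np.linalg.inv(K)@np.r_[cc[i],1]);p=W[:3,3]+r*(.073-W[2,3])/r[2]
        dd=np.median(d[l==i]);q=W[:3,3]+r*dd
        print(s[i],cc[i].round(1),fr.round(2),'plane',p.round(4),'depth',q.round(4))
    print('cam',W[:3,3],o['tool_pos'])
    return im
E
python3 -c "
from h import *
pads('w0')"
```

```text
[102   8  17  39 482] [109.6  27.2] 0.82 plane [ 0.4894 -0.0351  0.073 ] depth [ 0.4894 -0.0352  0.0733]
[290   9  13  39 427] [296.1  27.7] 0.77 plane [ 0.5717 -0.1803  0.073 ] depth [ 0.5716 -0.1803  0.0732]
[191  91  31  11 322] [206.   96.3] 0.66 plane [ 0.4793 -0.1365  0.073 ] depth [ 0.4793 -0.1365  0.0731]
cam [ 0.5034097  -0.18001123  0.37308354] [ 0.43607773 -0.21775807  0.23090133]
```

View pics/w0.png

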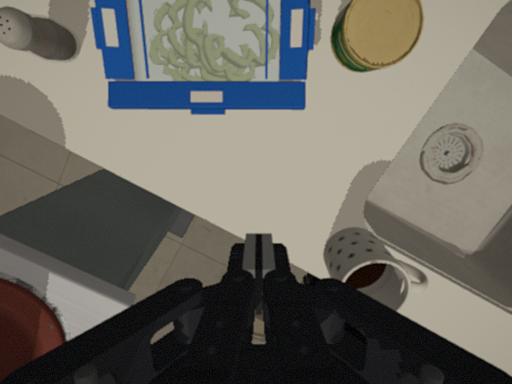

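The wrist view confirms the pads at z≈0.073: front (206,96), left (110,27) and right (296,28). They agree with the top view to within 1 mm.

>>> jog_arm([
  [0.97, -0.62, 0.5, 0, 0, 0, -1],
  [0.97, -0.62, 0.8, 0, 0, 0, -1],
  [0.97, -0.62, 1, 0, 0, 0, -1],
  [0.97, -0.62, 1, 0, 0, 0, -1],
  [0, 0, 1, 0, 0, 0, -1],
  [0, 0, 1, 0, 0, 0, -1],
  [0, 0, 1, 0, 0, 0, -1],
  [0, 0, 0.7, 0, 0, 0, -1],
])

```text
t: 3.05
tool_pos: [0.4784, -0.1371, 0.0896]
tool_rot: [-3.037, -0.799, 0.003]
contact_force: [-0.1, 0.0, 0.1]
opening: 0.0001
grip_force: 0.0
```

>>> jog_arm([
  [0, 0, 0.2, 0, 0, 0, -1],
  [0, 0, 0.2, 0, 0, 0, -1],
  [0, 0, 0, 0, 0, 0, -1],
])

```text
t: 3.35
tool_pos: [0.4795, -0.1368, 0.0836]
tool_rot: [3.038, 0.8, 0.001]
contact_force: [0.4, 0.7, 0.9]
opening: 0.0001
grip_force: 0.0
```

>>> jog_arm([
  [0, 0, 0.2, 0, 0, 0, -1],
  [0, 0, 0.15, 0, 0, 0, -1],
  [0, 0, 0.1, 0, 0, 0, -1],
  [0, 0, 0.1, 0, 0, 0, -1],
  [0, 0, 0, 0, 0, 0, -1],
])

```text
t: 3.85
tool_pos: [0.4796, -0.1367, 0.0726]
tool_rot: [3.037, 0.801, 0.001]
contact_force: [-0.4, -0.8, 3.3]
opening: -0.0001
grip_force: 1.2
```

>>> jog_arm([
  [0, 0, 0.1, 0, 0, 0, -1],
  [0, 0, 0.1, 0, 0, 0, -1],
  [0, 0, 0, 0, 0, 0, -1],
])

```text
t: 4.15
tool_pos: [0.4794, -0.1363, 0.068]
tool_rot: [-3.038, -0.801, -0.001]
contact_force: [0.8, 0.5, 0.9]
opening: 0.0
grip_force: 0.6
```

Contact built up and then dropped, so the front section has snapped. I'll press slightly further, lift and move to the right pad.

>>> jog_arm([
  [0, 0, 0.05, 0, 0, 0, -1],
  [0, 0, 0, 0, 0, 0, -1],
])

```text
t: 4.35
tool_pos: [0.4795, -0.1363, 0.068]
tool_rot: [-3.037, -0.801, 0.0]
contact_force: [-2.6, 0.4, 7.0]
opening: -0.0002
grip_force: 3.4
```

>>> jog_arm([
  [0, 0, -1, 0, 0, 0, -1],
  [0.59, 0.84, -0.2, 0, 0, 0, -1],
  [0.59, 0.84, 0, 0, 0, 0, -1],
  [0.59, 0.84, 0, 0, 0, 0, -1],
  [0.59, 0.83, 0, 0, 0, 0, -1],
  [0.59, 0.83, 0, 0, 0, 0, -1],
  [0, 0, 0.4, 0, 0, 0, -1],
  [0, 0, 0, 0, 0, 0, -1],
])

```text
t: 5.15
tool_pos: [0.5703, -0.1793, 0.0809]
tool_rot: [-3.035, -0.8, 0.005]
contact_force: [-0.9, 0.8, -0.8]
opening: -0.0002
grip_force: 0.0
```

>>> jog_arm([
  [0, 0, 0.2, 0, 0, 0, -1],
  [0, 0, 0.15, 0, 0, 0, -1],
  [0, 0, 0.1, 0, 0, 0, -1],
  [0, 0, 0, 0, 0, 0, -1],
])

```text
t: 5.55
tool_pos: [0.5713, -0.1798, 0.0744]
tool_rot: [-3.037, -0.801, 0.001]
contact_force: [-1.3, 0.6, 2.8]
opening: -0.0003
grip_force: 1.1
```

>>> jog_arm([
  [0, 0, 0.1, 0, 0, 0, -1],
  [0, 0, 0.1, 0, 0, 0, -1],
  [0, 0, 0.1, 0, 0, 0, -1],
  [0, 0, 0.05, 0, 0, 0, -1],
  [0, 0, 0, 0, 0, 0, -1],
])

```text
t: 6.05
tool_pos: [0.5722, -0.1802, 0.068]
tool_rot: [3.038, 0.801, 0.001]
contact_force: [-2.6, -0.3, 5.8]
opening: -0.0001
grip_force: 2.6
```

>>> jog_arm([
  [0, 0, -1, 0, 0, 0, -1],
  [0.59, -0.84, -0.2, 0, 0, 0, -1],
  [0.59, -0.84, 0, 0, 0, 0, -1],
  [0.59, -0.84, 0, 0, 0, 0, -1],
  [0.59, -0.83, 0, 0, 0, 0, -1],
  [0.59, -0.83, 0, 0, 0, 0, -1],
  [0, 0, 0.4, 0, 0, 0, -1],
  [0, 0, 0, 0, 0, 0, -1],
])

```text
t: 6.85
tool_pos: [0.581, -0.0779, 0.0815]
tool_rot: [-3.036, -0.802, 0.004]
contact_force: [0.1, -0.4, 1.2]
opening: -0.0004
grip_force: 0.0
```

>>> jog_arm([
  [0, 0, 0.2, 0, 0, 0, -1],
  [0, 0, 0.15, 0, 0, 0, -1],
  [0, 0, 0.1, 0, 0, 0, -1],
  [0, 0, 0.1, 0, 0, 0, -1],
  [0, 0, 0.1, 0, 0, 0, -1],
  [0, 0, 0.1, 0, 0, 0, -1],
  [0, 0, 0.05, 0, 0, 0, -1],
  [0, 0, 0, 0, 0, 0, -1],
])

```text
t: 7.65
tool_pos: [0.5819, -0.0785, 0.068]
tool_rot: [3.037, 0.801, -0.001]
contact_force: [-2.6, 0.1, 6.2]
opening: -0.0002
grip_force: 3.1
```

Now the left pad, at (-60,+85) mm in the box frame from the back pad.

>>> jog_arm([
  [0, 0, -1, 0, 0, 0, -1],
  [-0.59, -0.84, -0.2, 0, 0, 0, -1],
  [-0.59, -0.84, 0, 0, 0, 0, -1],
  [-0.59, -0.84, 0, 0, 0, 0, -1],
  [-0.59, -0.83, 0, 0, 0, 0, -1],
  [-0.59, -0.83, 0, 0, 0, 0, -1],
  [0, 0, 0.4, 0, 0, 0, -1],
  [0, 0, 0, 0, 0, 0, -1],
])

```text
t: 8.45
tool_pos: [0.4884, -0.0345, 0.0816]
tool_rot: [-3.037, -0.801, 0.003]
contact_force: [-0.5, -0.2, 0.2]
opening: -0.0004
grip_force: 0.0
```

>>> jog_arm([
  [0, 0, 0.2, 0, 0, 0, -1],
  [0, 0, 0.15, 0, 0, 0, -1],
  [0, 0, 0.1, 0, 0, 0, -1],
  [0, 0, 0.1, 0, 0, 0, -1],
  [0, 0, 0.1, 0, 0, 0, -1],
  [0, 0, 0.1, 0, 0, 0, -1],
  [0, 0, 0.05, 0, 0, 0, -1],
  [0, 0, 0, 0, 0, 0, -1],
])

```text
t: 9.25
tool_pos: [0.4898, -0.0348, 0.068]
tool_rot: [3.037, 0.801, 0.0]
contact_force: [-2.3, 0.8, 5.6]
opening: 0.0002
grip_force: 2.8
```

>>> jog_arm([
  [0, 0, -1, 0, 0, 0, -1],
  [0, 0, -1, 0, 0, 0, -1],
  [-0.8, 0.8, -1, 0, 0, 0, -1],
  [-0.9, 0.9, -1, 0, 0, 0, -1],
  [-0.9, 0.9, -1, 0, 0, 0, -1],
  [-0.9, 0.9, -1, 0, 0, 0, -1],
  [-0.9, 0.8, -1, 0, 0, 0, -1],
  [0, 0, 0, 0, 0, 0, -1],
])

```text
t: 10.05
tool_pos: [0.4562, -0.1557, 0.2104]
tool_rot: [3.035, 0.795, 0.006]
contact_force: [0.2, -0.8, 0.8]
opening: -0.0
grip_force: 0.0
```

```bash
python3 -c "
from h import *
pads('w1')"
```

```text
[232   2  37  14 518] [250.    8.5] 0.72 plane [ 0.5816 -0.0789  0.073 ] depth [ 0.5826 -0.0782  0.0683]
[148  67  16  36 434] [155.5  84.4] 0.82 plane [ 0.4894 -0.035   0.073 ] depth [ 0.4889 -0.0337  0.0684]
[339  67  15  36 431] [345.6  84.6] 0.82 plane [ 0.5714 -0.1807  0.073 ] depth [ 0.5722 -0.1817  0.0685]
[235 146  33  12 374] [251.4 151.4] 0.9 plane [ 0.479  -0.1371  0.073 ] depth [ 0.4782 -0.1374  0.0683]
cam [ 0.52289596 -0.11770935  0.35277863] [ 0.45619978 -0.15565345  0.21035163]
```

View pics/w1.png

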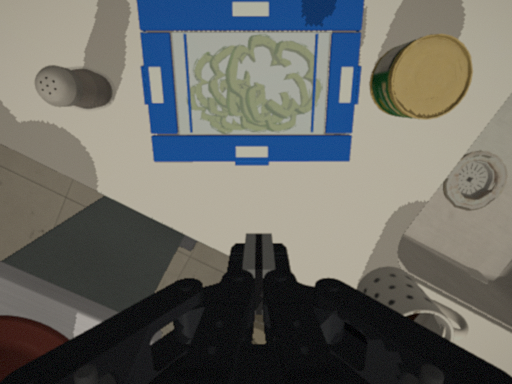

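The picture shows all four pads, at (250,8), (155,84), (346,85) and (251,151). They measure 68.3–68.5 mm high, which is the shut height, and the box hasn't moved. The arm is clear, so I'm handing in.

```bash
python3 -c "
from station import ctrl
print(ctrl.finish_job())"
```

```text
the job is handed in; nothing more can be done
None
```

All four rim sections are pressed shut (each white pad measured 68.3–68.5 mm high), the box moved less than about 2 mm, no contact with the things around it was seen, and I handed the job in with the arm clear at about 10 s; no verdict was returned.

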